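Seat the stone-gluing carrier on the jig pin

ROBOT

A 6-joint arm with a two-finger parallel gripper is mounted at the origin on the work surface. World frame = base frame: x ahead of the robot, y to its left, z up, the work surface at z = 0. Lengths are in m, angles in rad, forces in N, time in s.
With the tool pointing down it reaches from about 0.25 to 0.725 m from the base axis. Payload 4 kg.
Tool frame: the origin (TCP) lies between the finger pads; the fingertips stand 11 mm ahead of it and the grasp point (between the pads) lies 8 mm behind it (tcp_to_tips is the z of the fingertips in the tool frame, in m); z points along the fingers, y is the direction in which the jaws open and shut (so a half turn about z gives the same grasp; the last joint's range is limited). The gripper opens to 85 mm and grips with 20 to 120 N. Pads are 22 mm wide; open, the fingers measure 114 mm over their backs; the gripper's body (76 mm by 85 mm) begins 54 mm behind the grasp point. The pads swing forward as they close: fully open they stand 13 mm farther back than shut.
Start: joints at [0, 0.241, 0.005, 1.335, 0, 1.571], TCP at [0.5, -0, 0.242] pointing down, gripper open.
Joint ranges: [-2.72, 2.72], [-1.05, 1.87], [-1.09, 1.28], [-1.99, 2.15], [-1.42, 1.44], [-3.14, 3.14]. Speed limits (rad/s): [2.79, 2.79, 3.14, 3.14, 3.14, 3.14].

INTERFACE

Orientations are given as a unit quaternion [x, y, z, w].
In Python, from workcell import * gives the robot as it stands.
- The arm moves only by the tool move_arm, never from a script. Its argument "moves" is a list that holds one entry, the list of rows, each a list of 7 numbers: the shift along the world's x, y, z in units of 500 mm (1.0 is 500 mm), then the turn, a rotation vector about the world's x, y, z in units of 30 degrees (1.0 is 30 degrees), then the closure, from -1 (fully open) to 1 (shut), so that 0 is half open. A call has 1 to 8 rows; each row shifts and turns the pose as measured when the row begins; what a row does not reach is not made up. A row lasts 1/12 s, in which the tool goes at most 41.7 mm and 7.16 degrees, less where a joint would pass 70% of its speed; a pose out of reach is approached as far as the arm can. A call with a number of a shift or a turn outside -1 to 1 is refused whole. A call with a gripper value outside its range is refused whole. The fingers move at their own pace and stop on an object; the grip force is fixed at half the most. Time passes only in rows, so rows that do not move let the fingers close. It gives the time, the measured TCP pose, the force and the opening at its end, in the units of the state.
- get_obs(): the state, without advancing time (a new reading comes with each control period).
- camera(name): name is "scene" or "side" or "wrist"; returns a dict with "pixels" (480x640x3 uint8, red, green, blue), "range_z" (480x640 float32, m along the optical axis (not along the pixel's ray), 0 where there is no reading), "fx", "fy", "cx", "cy" (pixels), "distortion" ([k1, k2, p1, p2, k3] as OpenCV has them; the pictures are not rectified), "extrinsics" (4x4, takes a point from camera to world coordinates). Camera axes: x right, y down, z forward; pixel columns grow to the right and rows downward; lengths in m; the calibration is good to about 2 mm. A picture is of the moment at which its call begins.
- job_done(): hands the job in, once; it reports no verdict.
The state is a dict: "clock": time; "joint_pos": joint angles; "joint_vel": joint speeds; "tau": joint torques, N m; "eef_pos": TCP position; "tool_rot": TCP orientation; "ft_force": force on the tool from outside, world axes, zero at the start; "ft_torque": the same for the moment, N m; "grip_width": finger opening in m.
Only numpy, scipy, OpenCV 4.12 (cv2) and the standard library are available. Lean on these libraries where they do the work, as an engineer would, in place of code of your own. Each camera call takes 0.05 s, during which the arm holds its last target.

TASK

On the wooden gluing jig, find the metal carrier plate with the hole big enough for the jig's upright pin and slide it sideways off its raised side deck until the hole is over the pin, then let it drop so that it lies flat and roughly square in the low middle of the jig, around the pin. Keep it low while sliding, never more than 40 mm above its side deck, and leave the other carrier where it lies.

Things in the scene. Friction and masses are not known exactly. Their poses are not given: they have to be found in the camera images.
- jig: Fixed wooden jig. Nest floor 144 mm wide in y, 20 mm above the table, open to +x and -x; beside it at +y and -y a raised deck 120 mm wide, top 34 mm above the table. Fixed steel pin, 12 mm diameter, tip 32 mm above the table. Origin: pin axis at table height; z up, x away from the robot (within 20 deg). Jig spans x -108..+42, y -192..+192 mm. One carrier on each deck, sides vary.
- carrier: Right plate: aluminium, loose, 8 mm thick, 0.3 kg, one 36 mm round through hole. Origin: hole centre at the underside, z up; spans x -93..+27, y -50..+50 mm. Upright wooden handle block centred 51 mm from the hole in -x: 40 mm in x, 14 mm thick in y (pinch along y), top 46 mm above the underside. Corner stone mounts rise 5 mm. Starts flat on a raised deck, its x within 8 deg of the jig's.
- spare: Wrong plate: same size, material and handle as the right one, but its hole is only 8 mm in diameter, too small for the pin. Origin: its hole's centre at the underside, axes likewise. Lies flat on the other raised deck and stays there.
Mind the look-alikes: they are no part of the job. Leave any purple or turquoise look-alike of the carrier alone.

How it is judged:
By the outcome, as a careful person would: the job done as asked, in the order asked, and still so for the second after the job is handed in, with the robot touching nothing.
It also fails if it takes over 35 s, if anything falls off the work surface, if the arm or the gripper's body presses on something with over 40 N, if the wrist force passes 120 N, or if a joint passes its speed limit or range.

## Working session

There is one attempt and no reset: what is moved stays moved. The work goes in short steps, Python scripts to look and compute and a tool call to move; the robot and the scene stay as the last step left them, time stands still between calls to the robot, and variables do not carry over. Pictures are saved under pics/ and viewed, and the job is handed in when it is done.

Besides the shell and the picture viewer there is one more tool, called after "Emit:" in YAML: its name, and indented under it one key for each argument. move_arm: Moves the arm, as the interface text tells. Shifts and turns lie within -1 to 1; 1 stands for 500 mm of shift or 30 degrees of turn. Its arguments: {"type":"object","properties":{"moves":{"type":"array","items":{"type":"array","items":{"type":"array","items":{"type":"number"}}}}},"required":["moves"]}

```bash
mkdir -p pics
cat > h.py <<'E'
from workcell import *
import numpy as np, cv2
def shot(n,f):
    c=camera(n); cv2.imwrite(f'pics/{f}.png',c['pixels'][:,:,::-1]); np.savez(f'pics/{f}.npz',**c); return c
def load(f): return dict(np.load(f'pics/{f}.npz'))
def ray(c,u,v):
    K=np.array([[c['fx'],0,c['cx']],[0,c['fy'],c['cy']],[0,0,1]],float)
    p=cv2.undistortPoints(np.array([[[u,v]]],float),K,np.array(c['distortion'],float))[0,0]
    return np.array([p[0],p[1],1.])
def at(c,u,v,z):  # intersect plane world z
    r=ray(c,u,v);E=c['extrinsics'];d=E[:3,:3]@r;o=E[:3,3];return o+d*(z-o[2])/d[2]
def dep(c,u,v):
    r=ray(c,u,v)*c['range_z'][int(round(v)),int(round(u))];E=c['extrinsics'];return E[:3,:3]@r+E[:3,3]
E
python3 - <<'E'
from h import *
for n in('scene','side','wrist'):
    c=shot(n,n+'0'); print(n,c['extrinsics'].round(3).tolist())
print(get_obs())
E
```

```text
scene [[0.875, 0.298, -0.382, 0.803], [0.484, -0.568, 0.666, -0.455], [-0.019, -0.767, -0.641, 0.563], [0.0, 0.0, 0.0, 1.0]]
side [[0.779, -0.465, 0.421, 0.18], [-0.627, -0.586, 0.513, -0.387], [0.009, -0.664, -0.748, 0.688], [0.0, 0.0, 0.0, 1.0]]
wrist [[1.0, 0.001, -0.001, 0.499], [0.001, -0.949, -0.314, 0.08], [-0.002, 0.314, -0.949, 0.374], [0.0, 0.0, 0.0, 1.0]]
{'clock': 0.15, 'joint_pos': array([ 1.07021830e-05,  2.41270861e-01,  4.01392371e-03,  1.33520831e+00,
       -2.92709033e-06,  1.57083003e+00]), 'joint_vel': array([-0.00020828, -0.00179146,  0.00455692,  0.00074475,  0.00011291,
       -0.00023395]), 'tau': array([-1.62746033e-03, -3.72633219e+01,  2.52638429e+01,  1.23480460e-02,
       -1.30651040e-05,  1.49362950e-05]), 'eef_pos': array([4.99525760e-01, 4.48984216e-06, 2.41594459e-01]), 'tool_rot': array([ 7.07114666e-01,  7.07098404e-01, -5.91100640e-04, -5.89004675e-04]), 'ft_force': array([ 0.50835746, -0.58210376, -0.21806685]), 'ft_torque': array([-0.01071064, -0.04834807, -0.03704423]), 'grip_width': 0.08566189858112604}
```

View pics/scene0.png

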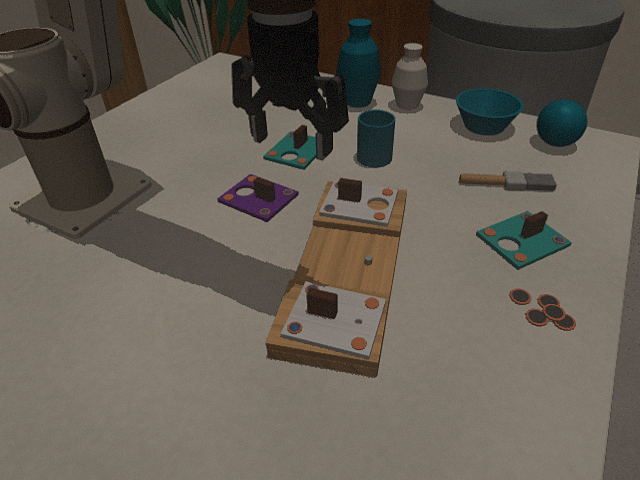

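View pics/side0.png

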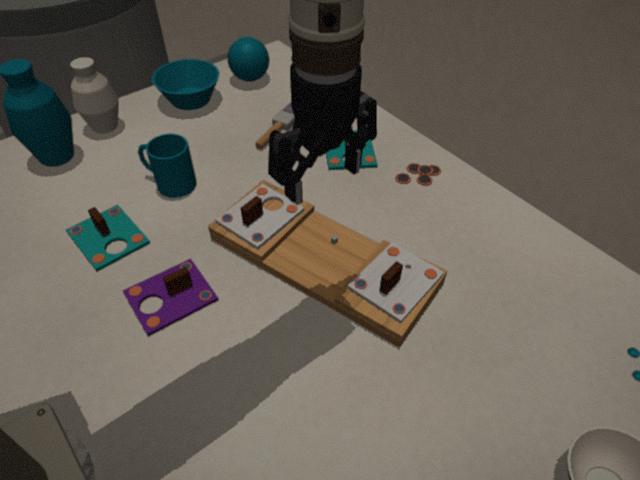

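View pics/wrist0.png

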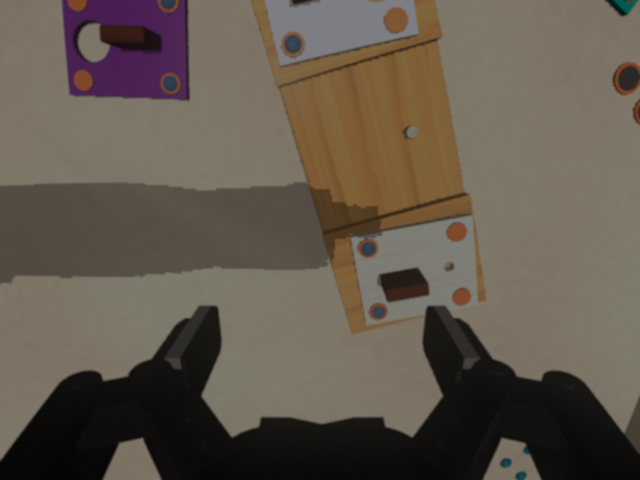

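The scene picture shows the big-hole plate on the +y deck, with its hole at about (378,204) and handle at (350,190). The small-hole spare is on the -y deck, and the pin is at (368,259). I'll enlarge the crops for measurement.

Run:
```python
from h import *
for n,(x0,y0,w,h) in dict(scene=(300,170,120,110),side=(205,170,150,100)).items():
    im=cv2.imread(f'pics/{n}0.png')[y0:y0+h,x0:x0+w]
    s=5 if n=='side' else 5
    im=cv2.resize(im,None,fx=s,fy=s,interpolation=cv2.INTER_CUBIC); im=cv2.convertScaleAbs(im,alpha=1.5)
    cv2.imwrite(f'pics/{n}0c.png',im)
s=load('scene0');d=load('side0');w=load('wrist0')
print('pin',at(s,368,258,.032),at(d,334,240,.032),at(w,411,131,.032))
```

```text
pin [0.58350092 0.06871685 0.032     ] [0.57745279 0.06552315 0.032     ] [0.58063755 0.07206774 0.032     ]
```

View pics/scene0c.png

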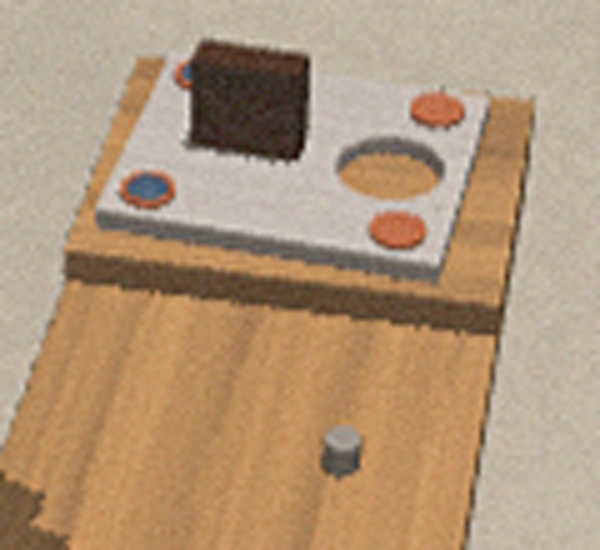

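View pics/side0c.png

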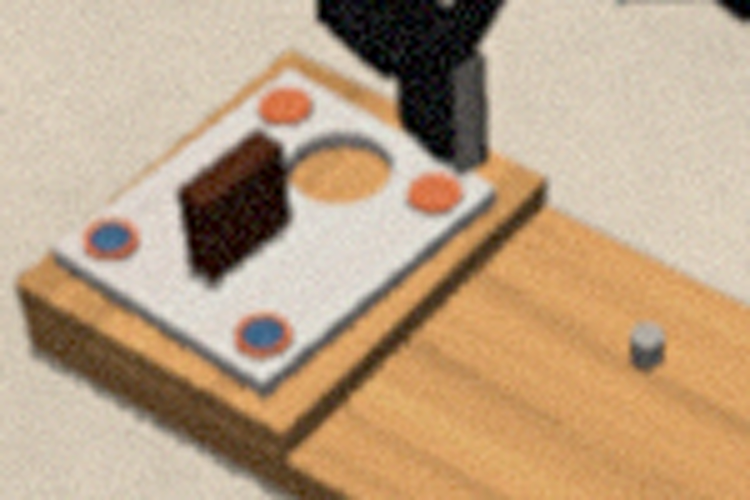

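Run:
```python
from h import *
s=load('scene0');d=load('side0');w=load('wrist0')
S=lambda x,y,z:at(s,300+x/5,170+y/5,z)[:2]
D=lambda x,y,z:at(d,205+x/5,170+y/5,z)[:2]
print('pin',S(343,433,.032),D(648,332,.032),at(w,411,131,.032)[:2])
print('hole',S(390,168,.042),D(340,168,.042))
print('handle',S(252,58,.08),D(231,168,.08))
def a(p,q): p=q-p; return np.degrees(np.arctan2(p[1],p[0]))
p,q=S(68,250,.034),S(500,305,.034);print('edge',p,q,a(p,q))
p,q=D(285,440,.034),D(545,180,.034);print('edge',p,q,a(p,q))
p,q=at(w,325,232,.034)[:2],at(w,468,194,.034)[:2];print('edgeW-',p,q,a(p,q))
p,q=at(w,280,85,.034)[:2],at(w,439,38,.034)[:2];print('edgeW+',p,q,a(p,q))
# plate near edge
p,q=S(98,212,.042),S(440,268,.042);print('plate',p,q,a(p,q))
p,q=D(263,380,.042),D(492,190,.042);print('plate',p,q,a(p,q))
print('hh',a(S(252,58,.08),S(390,168,.042)),a(D(231,168,.08),D(340,168,.042)))
p,q=S(192,62,.08),S(303,75,.08);print('han',a(p,q))
p,q=D(200,206,.08),D(282,147,.08);print('han',a(p,q))
```

```text
pin [0.58298074 0.07206584] [0.58359907 0.0713209 ] [0.58063755 0.07206774]
hole [0.54456688 0.19305273] [0.54236021 0.19405568]
handle [0.49570705 0.18158853] [0.49239357 0.18248254]
edge [0.46220315 0.10961336] [0.60364129 0.1506656 ] 16.185305221965894
edge [0.4579308  0.10673569] [0.60106507 0.15044084] 16.979721536573095
edgeW- [ 0.50136691 -0.02528978] [0.64049043 0.01366881] 15.643775787223982
edgeW+ [0.46097736 0.11143849] [0.59965545 0.15105   ] 15.941270215001737
plate [0.46616642 0.12393534] [0.58182917 0.15008158] 12.737949889191606
plate [0.46366757 0.12680699] [0.57803033 0.15149565] 12.182075433804297
hh 13.204706743640696 13.040741755586883
han 15.709979365708977
han 10.23894141120564
```

Emit:
move_arm:
  moves:
    - [[0,0.045,-0.02,0,0,0.23,-1],[0,0.045,-0.02,0,0,0.23,-1],[0,0.045,-0.02,0,0,0.23,-1],[0,0.045,-0.02,0,0,0.23,-1],[0,0.045,-0.02,0,0,0.23,-1],[0,0.045,-0.02,0,0,0.23,-1],[0,0.045,-0.02,0,0,0.23,-1],[0,0.045,-0.02,0,0,0.23,-1]]

```text
clock: 0.82
eef_pos: [0.4993, 0.1823, 0.1585]
tool_rot: [0.285, 0.959, -0.0, 0.0]
ft_force: [0.1, 0.0, 0.0]
grip_width: 0.0856
```

Emit:
move_arm:
  moves:
    - [[0,0,0,0,0,0.23,-1],[0,0,0,0,0,0.23,-1],[0,0,0,0,0,0.23,-1],[0,0,0,0,0,0.23,-1],[0,0,0,0,0,0.23,-1],[0,0,0,0,0,0.23,-1],[0,0,0,0,0,0.2,-1],[0,0,0,0,0,0,-1]]

```text
clock: 1.48
eef_pos: [0.4942, 0.1876, 0.1508]
tool_rot: [-0.142, 0.99, -0.003, -0.005]
ft_force: [0.8, 0.0, -0.4]
grip_width: 0.0854
```

```bash
cat >> h.py <<'E'
from scipy.spatial.transform import Rotation as R
def st():
    o=get_obs(); m=R.from_quat(o['tool_rot']).as_matrix()
    print('t',round(o['clock'],2),'p',(o['eef_pos']*1e3).round(1),'yaw(tool y)',np.degrees(np.arctan2(m[1,1],m[0,1])).round(2),'z',m[:,2].round(3),'F',o['ft_force'].round(1),'w',round(o['grip_width']*1e3,1),'q',o['joint_pos'].round(2))
E
python3 - <<'E'
from h import *
st(); shot('wrist','w1')
E
```

```text
t 1.48 p [494.2 187.6 150.8] yaw(tool y) 106.37 z [-0.01  -0.008 -1.   ] F [ 0.8  0.  -0.4] w 85.4 q [ 0.37  0.36 -0.07  1.15 -0.    0.08]
```

View pics/w1.png

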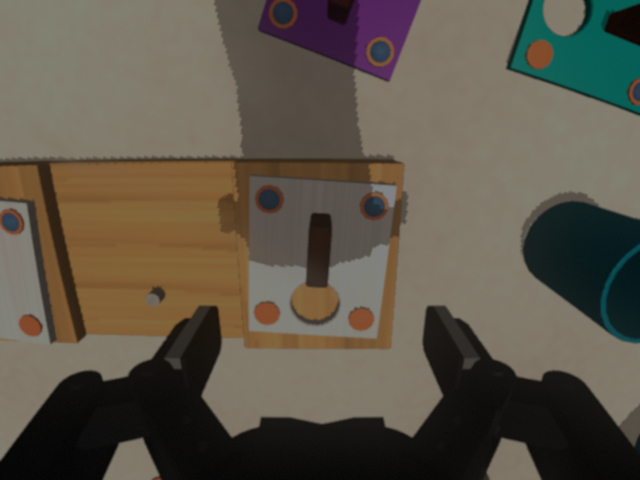

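Run:
```python
from h import *
c=load('w1');im=cv2.imread('pics/w1.png')[150:360,230:410]
im=cv2.convertScaleAbs(cv2.resize(im,None,fx=2.8,fy=2.8,interpolation=cv2.INTER_CUBIC),alpha=2);cv2.imwrite('pics/w1c.png',im)
print('hole',at(c,316,303,.042)[:2],'pin',at(c,153,297,.032)[:2])
for u,v in((320,225),(320,250),(318,280),(540,235),(530,240),(560,200),(600,210)): print(u,v,dep(c,u,v).round(4))
```

```text
hole [0.54142537 0.19642579] pin [0.57943793 0.07168602]
320 225 [0.4725 0.1798 0.077 ]
320 250 [0.4864 0.1839 0.0812]
318 280 [0.5057 0.1883 0.0811]
540 235 [0.4462 0.3538 0.0185]
530 240 [0.4535 0.3539 0.0094]
560 200 [0.4157 0.369  0.0011]
600 210 [0.4133 0.377  0.0369]
```

View pics/w1c.png

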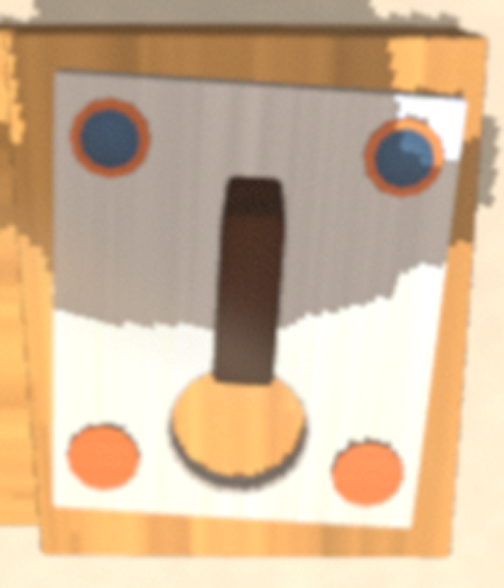

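Run:
```python
from h import *
c=load('w1');P=lambda x,y:at(c,230+x/2.8,150+y/2.8,.08)[:2]
print(P(248.5,299)); d=P(243,382)-P(254,216);print(np.degrees(np.arctan2(d[1],d[0])),np.hypot(*d))
```

```text
[0.49120751 0.18450735]
12.698003221077604 0.03867445902411409
```

Emit:
move_arm:
  moves:
    - [[-0.002,-0.009,0,0.015,-0.02,-0.123,-1],[0,0,-0.04,0,0,0,-1],[0,0,-0.04,0,0,0,-1],[0,0,-0.04,0,0,0,-1],[0,0,0,0,0,0,-1]]

```text
clock: 1.95
eef_pos: [0.4942, 0.1832, 0.0902]
tool_rot: [-0.099, 0.995, 0.001, 0.002]
ft_force: [-0.9, -0.2, -1.2]
grip_width: 0.0853
```

Run:
```python
from h import *
st()
```

```text
t 1.95 p [494.2 183.2  90.2] yaw(tool y) 101.4 z [ 0.005  0.002 -1.   ] F [-0.9 -0.2 -1.2] w 85.3 q [ 0.35  0.41 -0.18  0.98  0.    0.16]
```

Emit:
move_arm:
  moves:
    - [[-0.002,0,-0.026,-0.004,0.01,0.043,-1],[0,0,-0.026,0,0,0,-1],[0,0,0,0,0,0,-1],[0,0,0,0,0,0,-1]]

```text
clock: 2.28
eef_pos: [0.4935, 0.1831, 0.0651]
tool_rot: [-0.107, 0.994, -0.0, -0.001]
ft_force: [-0.6, 0.4, -0.1]
grip_width: 0.0855
```

Run:
```python
from h import *
st(); shot('side','s2'); shot('wrist','w2')
```

```text
t 2.28 p [493.5 183.1  65.1] yaw(tool y) 102.28 z [-0.001 -0.001 -1.   ] F [-0.6  0.4 -0.1] w 85.5 q [ 0.36  0.44 -0.21  0.93 -0.    0.14]
```

View pics/s2.png

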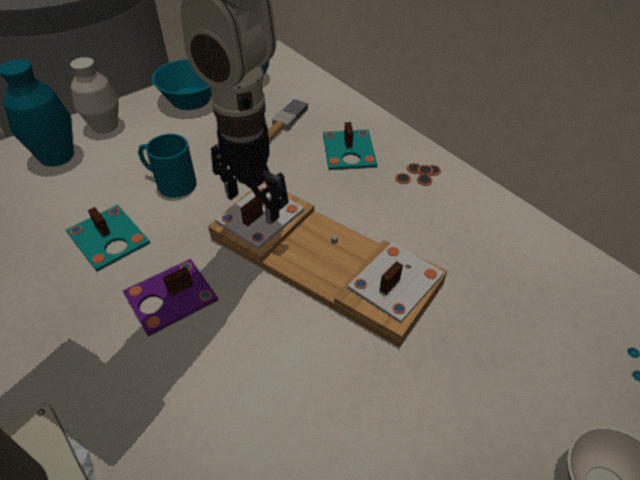

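View pics/w2.png

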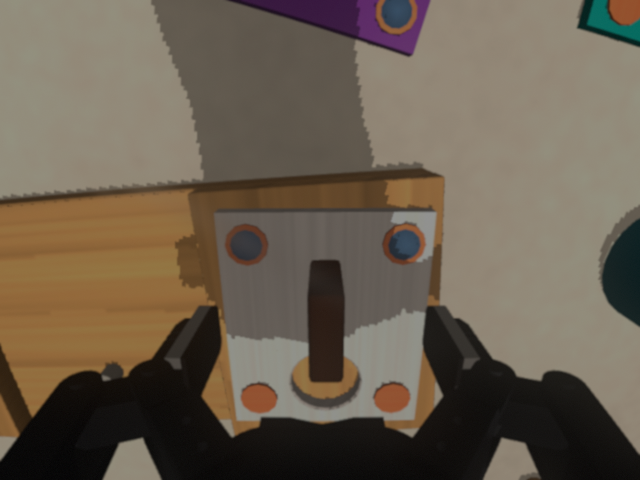

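The open fingers straddle the handle, which sits at (325,330) between the pads at about (215,330) and (428,330). Closing now.

Emit:
move_arm:
  moves:
    - [[0,0,-0.006,0,0,0.01,0],[0,0,0,0,0,0,1],[0,0,0,0,0,0,1],[0,0,0,0,0,0,1],[0,0,0,0,0,0,1],[0,0,0,0,0,0,1],[0,0,0,0,0,0,1],[0,0,0,0,0,0,1]]

```text
clock: 3.05
eef_pos: [0.4963, 0.1843, 0.0664]
tool_rot: [-0.109, 0.994, 0.001, 0.003]
ft_force: [-0.1, 0.5, -1.1]
grip_width: 0.0127
```

Run:
```python
from h import *
st()
```

```text
t 3.05 p [496.3 184.3  66.4] yaw(tool y) 102.57 z [ 0.006  0.002 -1.   ] F [-0.1  0.5 -1.1] w 12.7 q [ 0.36  0.44 -0.2   0.92  0.    0.14]
```

Emit:
move_arm:
  moves:
    - [[0,0,0.01,0,0,0,1],[0,0,0,0,0,0,1],[0,0,0,0,0,0,1]]

```text
clock: 3.3
eef_pos: [0.4949, 0.1838, 0.0706]
tool_rot: [-0.109, 0.994, 0.0, 0.001]
ft_force: [0.1, -1.0, -2.6]
grip_width: 0.0127
```

Run:
```python
from h import *
st(); shot('side','s3'); shot('wrist','w3')
im=cv2.imread('pics/s3.png')[170:290,200:350];cv2.imwrite('pics/s3c.png',cv2.convertScaleAbs(cv2.resize(im,None,fx=5,fy=5,interpolation=cv2.INTER_CUBIC),alpha=1.7))
```

```text
t 3.3 p [494.9 183.8  70.6] yaw(tool y) 102.56 z [ 0.003  0.001 -1.   ] F [ 0.1 -1.  -2.6] w 12.7 q [ 0.36  0.43 -0.2   0.94  0.    0.14]
```

View pics/s3c.png

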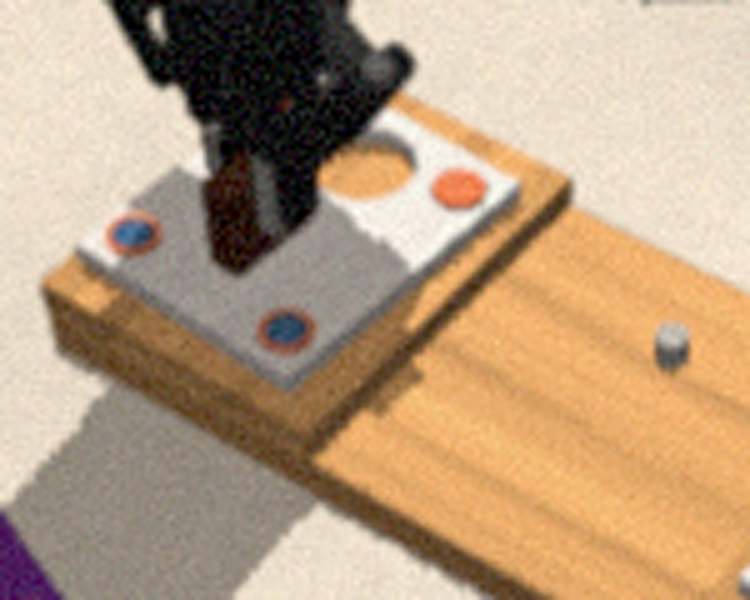

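View pics/w3.png

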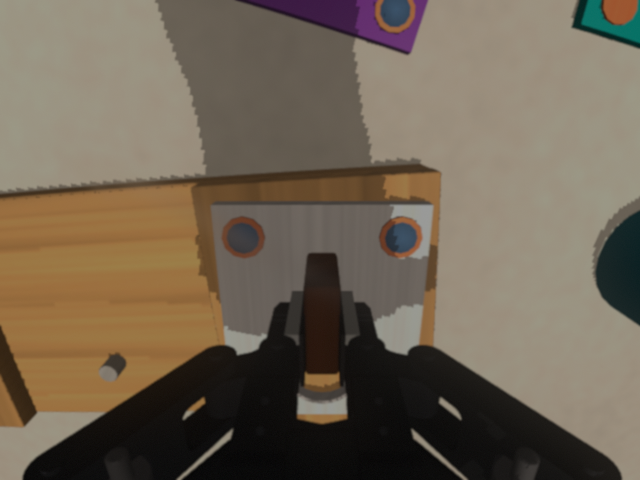

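Run:
```python
from h import *
c=load('s3'); D=lambda x,y,z:at(c,200+x/5,170+y/5,z)[:2]
for z in(.044,.047):
  h=D(366,166,z);p=D(672,332,.032);print(h,p,p-h)
  e=D(515,188,z)-D(290,380,z);print(np.degrees(np.arctan2(e[1],e[0])))
for u,v in((270,204),(259,234)): print(dep(c,u,v))
```

```text
[0.54211352 0.1928771 ] [0.58333067 0.0715336 ] [ 0.04121716 -0.1213435 ]
13.023276535927993
[0.54042731 0.19017361] [0.58333067 0.0715336 ] [ 0.04290337 -0.11864001]
13.02327653592791
[0.54121651 0.2024744  0.03541566]
[0.47601465 0.13932843 0.05238006]
```

Emit:
move_arm:
  moves:
    - [[0.012,-0.035,0.001,0,0,0.02,1],[0.012,-0.035,0.001,0,0,0.02,1],[0.012,-0.035,0.001,0,0,0.02,1],[0.012,-0.035,0.001,0,0,0.02,1]]

```text
clock: 3.73
eef_pos: [0.518, 0.1153, 0.0718]
tool_rot: [-0.135, 0.991, 0.001, 0.001]
ft_force: [0.9, -0.5, -2.2]
grip_width: 0.0128
```

Run:
```python
from h import *
st()
```

```text
t 3.73 p [518.  115.3  71.8] yaw(tool y) 105.53 z [ 0.001  0.003 -1.   ] F [ 0.9 -0.5 -2.2] w 12.8 q [ 0.22  0.43 -0.19  0.94  0.   -0.05]
```

Emit:
move_arm:
  moves:
    - [[0.012,-0.037,0,0,0,0.005,1],[0.012,-0.037,0,0,0,0,1],[0.012,-0.037,0,0,0,0,1],[0,0,0,0,0,0,1],[0,0,0,0,0,0,1]]

```text
clock: 4.15
eef_pos: [0.5372, 0.0537, 0.0709]
tool_rot: [-0.134, 0.991, 0.001, 0.0]
ft_force: [-0.3, 0.0, -2.1]
grip_width: 0.0129
```

Run:
```python
from h import *
st(); 
for n in('side','scene'):
    shot(n,n+'4')
    x,y=(240,180) if n=='side' else (300,200)
    im=cv2.imread(f'pics/{n}4.png')[y:y+115,x:x+150];cv2.imwrite(f'pics/{n}4c.png',cv2.convertScaleAbs(cv2.resize(im,None,fx=5,fy=5,interpolation=cv2.INTER_CUBIC),alpha=1.8))
```

```text
t 4.15 p [537.2  53.7  70.9] yaw(tool y) 105.45 z [ 0.     0.001 -1.   ] F [-0.3  0.  -2.1] w 12.9 q [ 0.1   0.45 -0.16  0.95  0.   -0.17]
```

View pics/side4c.png

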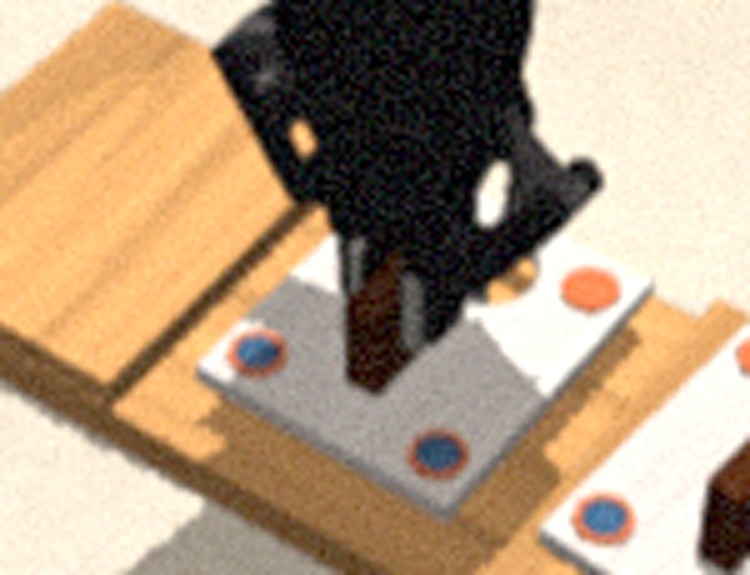

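View pics/scene4c.png

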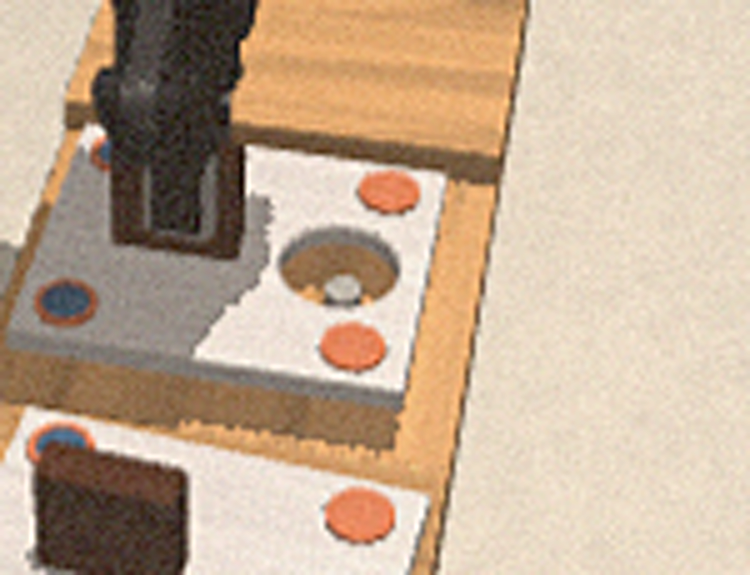

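The scene crop shows the pin (343,285) inside the hole (centre 340,266). Next I'll work out how far off centre it is.

Run:
```python
from h import *
c=load('scene4'); S=lambda x,y,z:at(c,300+x/5,200+y/5,z)[:2]
for z in(.044,.047): print(S(340,266,z),S(343,283,.032),(S(343,283,.032)-S(340,266,z))*1e3)
e=S(407,390,.046)-S(5,335,.046);print(np.degrees(np.arctan2(e[1],e[0])))
e=S(498,162,.034)-S(70,105,.034);print(np.degrees(np.arctan2(e[1],e[0])))
o=c['range_z'];print(dep(c,300+280/5,200+330/5),dep(c,300+430/5,200+290/5))
```

```text
[0.58390453 0.06670996] [0.58298074 0.07206584] [-0.92379288  5.35587703]
[0.5851731  0.06369336] [0.58298074 0.07206584] [-2.19236333  8.37247399]
16.857194546431124
15.71078443247027
[0.58062784 0.03106296 0.04559657] [0.60343771 0.09531834 0.01862399]
```

Emit:
move_arm:
  moves:
    - [[-0.003,0.013,0,0,0,0,1],[0,0,0,0,0,0,1],[0,0,-0.012,0,0,0,1],[0,0,-0.012,0,0,0,1],[0,0,-0.006,0,0,0,1],[0,0,0,0,0,0,1]]

```text
clock: 4.75
eef_pos: [0.5339, 0.0656, 0.0543]
tool_rot: [-0.138, 0.99, 0.001, -0.0]
ft_force: [-0.2, 0.1, -1.9]
grip_width: 0.0131
```

Run:
```python
from h import *
st(); 
n='scene'; shot(n,n+'5')
x,y=(300,200)
im=cv2.imread(f'pics/{n}5.png')[y:y+115,x:x+150];cv2.imwrite(f'pics/{n}5c.png',cv2.convertScaleAbs(cv2.resize(im,None,fx=5,fy=5,interpolation=cv2.INTER_CUBIC),alpha=1.8))
```

```text
t 4.75 p [533.9  65.6  54.3] yaw(tool y) 105.9 z [-0.001  0.002 -1.   ] F [-0.2  0.1 -1.9] w 13.1 q [ 0.12  0.47 -0.19  0.91  0.   -0.16]
```

View pics/scene5c.png

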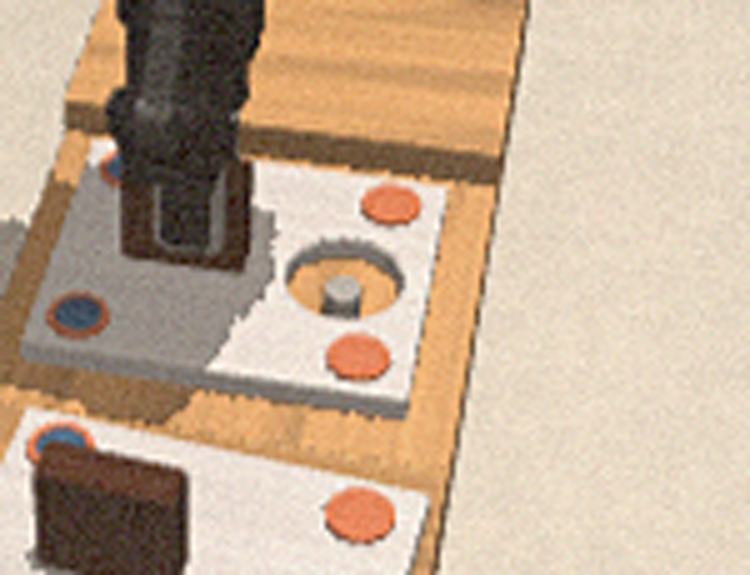

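Emit:
move_arm:
  moves:
    - [[0,0,0,0,0,0,0.3],[0,0,0,0,0,0,0],[0,0,0,0,0,0,0],[0,0,0,0,0,0,0],[0,0,0,0,0,0,0]]

```text
clock: 5.22
eef_pos: [0.536, 0.0657, 0.0563]
tool_rot: [-0.138, 0.99, 0.001, 0.002]
ft_force: [0.2, -0.5, -0.6]
grip_width: 0.0428
```

Run:
```python
from h import *
st(); 
n='scene'; shot(n,n+'6')
x,y=(300,200)
im=cv2.imread(f'pics/{n}6.png')[y:y+115,x:x+150];cv2.imwrite(f'pics/{n}6c.png',cv2.convertScaleAbs(cv2.resize(im,None,fx=5,fy=5,interpolation=cv2.INTER_CUBIC),alpha=1.8))
```

```text
t 5.22 p [536.   65.7  56.3] yaw(tool y) 105.88 z [ 0.004  0.003 -1.   ] F [ 0.2 -0.5 -0.6] w 42.8 q [ 0.12  0.47 -0.18  0.92  0.   -0.16]
```

View pics/scene6c.png

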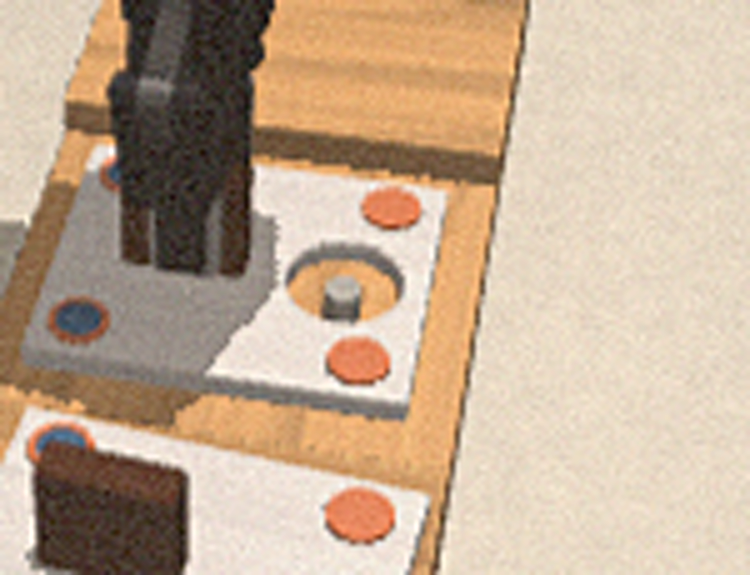

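The plate has settled flat with the pin (343,297) inside the hole (345,282). The fingers are clear, so I'll raise them.

Emit:
move_arm:
  moves:
    - [[0,0,0.03,0,0,0,0],[0,0,0.05,0,0,0,0],[0,0,0.06,0,0,0,0],[0,0,0.06,0,0,0,0],[0,0,0.06,0,0,0,0],[0,0,0,0,0,0,0],[0,0,0,0,0,0,0]]

```text
clock: 5.85
eef_pos: [0.5336, 0.0648, 0.1916]
tool_rot: [-0.138, 0.99, 0.001, 0.001]
ft_force: [-0.5, 0.5, -1.0]
grip_width: 0.0427
```

Run:
```python
from h import *
st(); shot('side','side7'); shot('scene','scene7'); c=shot('wrist','w7')
s=load('scene7')
for u,v in((312,270),(376,280),(384,240),(350,265)): print(dep(s,u,v).round(3))
a=cv2.imread('pics/side7.png')[180:345,200:450]; b=cv2.imread('pics/scene7.png')[175:340,265:415]
cv2.imwrite('pics/f7.png',cv2.convertScaleAbs(cv2.resize(np.hstack([a,b]),None,fx=2,fy=2,interpolation=cv2.INTER_CUBIC),alpha=1.7))
```

```text
t 5.85 p [533.6  64.8 191.6] yaw(tool y) 105.82 z [ 0.001  0.002 -1.   ] F [-0.5  0.5 -1. ] w 42.7 q [ 0.12  0.34  0.01  1.24  0.   -0.16]
[0.517 0.008 0.028]
[0.613 0.035 0.027]
[0.587 0.125 0.027]
[0.563 0.047 0.026]
```

View pics/f7.png

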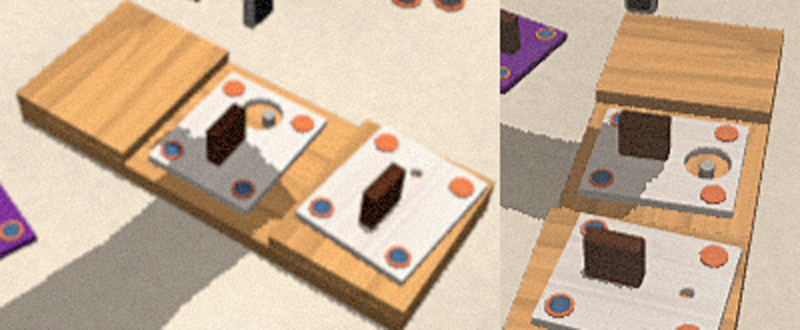

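View pics/w7.png

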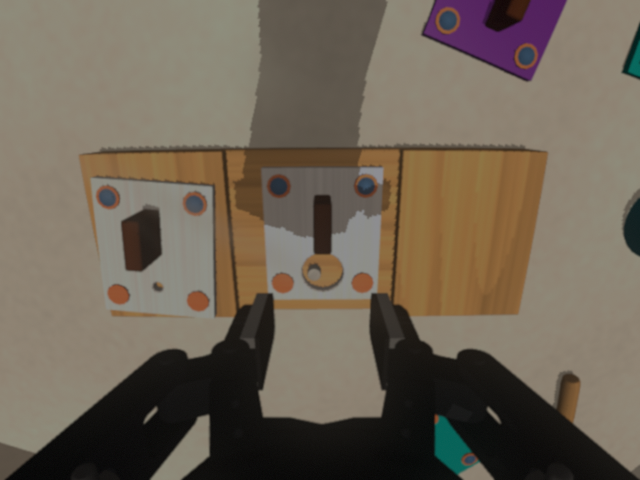

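All three views agree. The plate lies flat and square between the decks with the pin inside its hole (wrist view: pin 313,272, hole 322,271), and the spare is still on its deck. Handing in.

Run:
```python
from h import *
print(job_done())
```

```text
the job is handed in; nothing more can be done
None
```

The big-hole carrier now lies flat in the low middle of the jig with the pin inside its hole, and the job was handed in at about 6 s on the clock. I gripped it by its handle on the +y deck and carried it about 4 to 6 mm above the deck, not in contact with it. I re-centred the hole over the pin, lowered the plate to about 2 mm above the floor and let it drop, then raised the gripper clear.

- **Flat:** four depth readings on the plate's top gave 26 to 28 mm, against an expected 28 mm.
- **Square:** before the final drop the plate's yaw was within about 1° of the jig's, and the last pictures show it square in the nest.
- **Pin:** all three cameras show it inside the hole, but off-centre: the plate sits several mm towards +y.
- **Other carrier:** the spare was never touched and is still on its deck.
- **Forces:** the wrist readings I took stayed under about 3 N.

No check failed. The camera estimates of the pin and hole positions differed by up to about 4 mm.

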